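Gauge a fired test bar and show its underside to the inspection camera

ROBOT

A 6-joint arm with a two-finger parallel gripper is mounted at the origin on the work surface. World frame = base frame: x ahead of the robot, y to its left, z up, the work surface at z = 0. Lengths are in m, angles in rad, forces in N, time in s.
With the tool pointing down it reaches from about 0.3 to 0.85 m from the base axis. Payload 5.4 kg.
Tool frame: the origin (TCP) lies at the very end of the fingers, on their centre line; the grasp point (between the pads) lies behind it (bot.pinch_z is the z of the grasp point in the tool frame, in m); z points along the fingers, y is the line along which they close (so a half turn about z gives the same grasp; the last joint's range is limited). The gripper opens to 85 mm and grips with 20 to 120 N. Pads are 22 mm wide; open, the fingers measure 114 mm over their backs; the gripper's body (76 mm by 85 mm) begins 54 mm behind the grasp point. The pads swing forward as they close: fully open they stand 13 mm farther back than shut.
Start: joints at [1.061, 0.158, 1.597, -0, 1.386, -0.21], TCP at [0.17, 0.549, 0.231] pointing down, gripper open.
Joint ranges: [-2.91, 2.91], [-0.94, 2.29], [0.18, 2.7], [-1.29, 4.43], [0.17, 2.64], [-3, 3]. Speed limits (rad/s): [2.57, 2.57, 3.14, 3.14, 3.14, 3.14].

INTERFACE

Orientations are given as a unit quaternion [x, y, z, w].
In Python, from rig import telemetry, cams, hand_in, cut_out, pinpoint, bot gives the robot as it stands.
- The arm moves only by the shell command python3 -m crank 'ROWS'. ROWS is JSON, a list of rows, each a list of 7 numbers: the shift along the tool's x, y, z in mm, then the turn, a rotation vector about the tool's x, y, z in rad, then the opening, from -1 (shut) to 1 (fully open). In form: [[tx, ty, tz, wx, wy, wz, gripper], ...]. A call has 1 to 12 rows; each row is the pose to reach, as a shift and turn from the pose commanded when the call began, along the tool's axes at that moment; what a row does not reach only later rows make up. A row lasts 1/10 s, in which the tool goes at most 50 mm and 8.59 degrees, less where a joint would pass 70% of its speed; a pose out of reach is approached as far as the arm can. A call with a gripper value outside its range is refused whole. The fingers move at their own pace and stop on an object; the grip force is fixed at half the most. Time passes only in rows, so rows that repeat a pose let the fingers close. It gives the time, the measured TCP pose, the force, the opening and the grip force at its end, in the units of the state.
- telemetry.read_state(): the state, without advancing time (a new reading comes with each control period).
- cams.capture(name): name is "scene" or "top" or "wrist"; returns the picture (400x640x3 uint8, red, green, blue); there is no depth.
- cams.camera_params(name): a dict with "intrinsics" (3x3 intrinsics, pixels), "extrinsics" (4x4, takes a point from camera to world coordinates); the wrist camera has in their place "tool_from_camera" (4x4, takes a point from camera to tool coordinates, whose origin is the TCP and whose axes are the flange's). Camera axes: x right, y up, looking along -z (the intrinsics and any distortion apply to the point x, -y, -z); pixel columns grow to the right and rows downward; lengths in m; the calibration is good to about 2 mm. A picture is of the moment at which its call begins: read the wrist's pose just before it. camera_params takes no time and is no camera call.
- hand_in(): hands the job in; it is judged then, once.
Trained networks look in the newest picture that a camera, given by its name, has taken for a name from the list of things; names that differ only in an ending like _2 or _b are one class to them, and where a whole thing is asked for, a point or a joint stands for the part that bears it (a point fixed in the world has none). Each returns a list of dicts, best first, with "confidence" (0 to 1); they miss things now and then, are a little off and sometimes report something else, mostly with a low value. They report only what shows in the picture. A call takes as long as a camera call. They do not tell look-alikes from the thing itself.
- cut_out(camera, name): "mask" (400x640 bool, what is visible of it) and "rect" ([left, top, right, bottom] in pixels, round what is visible of it).
- pinpoint(camera, name): "pixel" ([column, row] in pixels: a listed point, or the origin of a listed thing).
The state is a dict: "time": time; "joint_pos": joint angles; "qd": joint speeds; "effort": joint torques, N m; "eef_pos": TCP position; "tcp_rot": TCP orientation; "wrist_force": force on the tool from outside, world axes, zero at the start; "torque": the same for the moment, N m; "finger_gap": opening from 0.0 (shut) to 1.0 (fully open); "gripper_force": force on a finger pad.
Only numpy, scipy, OpenCV 4.12 (cv2) and the standard library are available. Lean on these libraries where they do the work, as an engineer would, in place of code of your own. Each camera call takes 0.05 s, during which the arm holds its last target. There are 200 camera calls.

TASK

Measure the fired clay test bar lying in the bench gauge: push the jaw shut by its sprung thumb tab until it presses the bar firmly against the fixed anvil, and leave the jaw there so that the reading stands. Then lift the bar out and hold it in the air before the inspection camera, its underside square to the lens, centred 120 mm in front of it, the bar's length parallel to the long side of the camera head. Finish while still holding it there, and do not disturb the spare bars, the modelling tool or the clay bird.

Things in the scene. Friction and masses are not known exactly. Their poses are not given: they have to be found in the camera images.
- bar_center (a point): Centre of the test bar to measure: a buff fired-clay bar, 100 mm long (its y axis) x 30 mm wide (x) x 12 mm thick (z), about 80 g, with a scored line pattern on its upper face (+z) and a plain underside. It lies loose, flat on the bed of the gauge between anvil and jaw, lengthwise along the bed, 3 to 12 mm short of the anvil at first. It sticks out 5 mm on either side of the bed, so it can be pinched across its 30 mm width from above.
- gauge: Steel bench gauge, fixed to the table. Origin: centre of its underside. Base plate 64 x 236 x 8 mm; on it a 20 mm wide bed along its y axis whose top is 40 mm above the table. At its -y end stands the fixed anvil (36 mm wide, top at 56 mm), measuring face at y = -90 mm. The jaw rides on the bed from the +y end.
- jaw (a joint): How far the gauge's jaw has slid shut, m: 0 fully open (jaw face at y = +70 mm in the gauge's frame), growing as it moves towards the anvil (gauge's -y). It meets the bar pressed against the anvil at 0.060. It slides with about 2.5 N of friction; it stays where it is left. The jaw block is 36 mm wide, 40 mm long, its top 56 mm above the table.
- jaw_tab (a point): Grip point on the jaw's upright sprung thumb tab, 85 mm above the table; the tab is 20 mm wide (gauge's x), 16 mm along the slide (y), from 57 mm to 101 mm above the table, 25 mm behind the jaw's face while its spring is free. Axes as the gauge's. It can be pinched across its 20 mm or pushed; pushing it towards the anvil (gauge's -y) carries the jaw along.
- tab (a joint): How far the thumb tab is pushed in on the jaw against its spring, m: 0 free, 0.012 at its stop, towards the anvil. The spring is 1 N per mm: some 3 mm while the jaw slides; with the jaw on the bar, pushing the tab in 6 mm or more presses the bar firmly (spring force less the 2.5 N friction). It springs back when let go.
- cam: Inspection camera, fixed to the table: steel foot plate (120 x 130 x 10 mm) with a black head (100 x 55 mm), a round lens amid its face and a white light strip either side. The head leans 30 degrees: the lens looks up and back to the robot's side (foot's -x). Origin: underside of the foot; lens centre at x = +45 mm, z = 75 mm; view point at x = -15 mm, z = 179 mm; both y = 0.
- lens (a point): Centre of the camera's lens front. z: the direction it looks in (30 degrees off vertical); y: along the head's long side, level; x: across the head.
- view (a point): Where the bar's centre belongs: the point 120 mm straight out in front of the lens, about 179 mm above the table. Axes as the lens's: the bar's thickness axis (its z) belongs along z, its length (its y, either way round) along y.
- bar2_center (a point): Centre of a second, equal test bar lying on a kiln batt (12 mm slab) beside the work; leave it.
- bar3_center (a point): Centre of a third equal bar on the same batt; leave it.
- bird: Dark clay bird figure, 76 mm across and 158 mm tall, origin under its foot; leave it.
- modelling_tool: Wooden modelling tool 170 mm long, 13 mm thick, lying on the table between gauge and camera; origin at one end, its z axis along it; leave it.
There are look-alikes about, which are no part of the job. What is shaped like the gauge but orange or red is not meant.

How it is judged:
On the way, in this order (a step that is already met when the one before it is completed fails the run):
1. the jaw is shut on the bar and presses it against the anvil with more than 2 N (contact force between jaw and bar above 2 N and value of joint jaw between 0.057 and 0.0635 m), for 0.2 s.
2. the bar is lifted clear of the gauge in the gripper (height (world z) of bar_center above 0.09 m and contact force between the fingers and bar above 1 N and contact force between gauge and bar below 0.1 N), for 0.2 s.
At the end, for the whole second after the job is handed in: The gripper holds the bar still in the air, clear of camera and gauge, centre within 16 mm of the point 120 mm in front of the lens, underside square to the lens and length along the head's long side within 9 degrees; the jaw still stands at the bar's length (0.057 to 0.0635) (distance between bar_center and view below 0.016 m and angle between the z axis of bar_center and the z axis of view, either way round below 0.16 rad and angle between the y axis of bar_center and the y axis of view, either way round below 0.16 rad and angle between bar_center's own z axis and vertical below 1 rad and linear speed of bar below 0.03 m/s and contact force between the fingers and bar above 1 N and height (world z) of bar_center above 0.15 m and contact force between bar and cam below 0.1 N and contact force between bar and gauge below 0.1 N and value of joint jaw between 0.057 and 0.0635 m); the arm keeps its last pose, push and grip.
It fails at once if a spare bar, the modelling tool or the bird is moved by more than 30 mm (distance of any of bar2_center, bar3_center, bird, modelling_tool from where it was at the start of the episode above 0.03 m).
It also fails if it takes over 48 s, if anything falls off the work surface, if the arm or the gripper's body presses on something with over 40 N, if the wrist force passes 120 N, or if a joint passes its speed limit or range.

## Working session

There is one attempt and no reset: what is moved stays moved. The work goes in short steps, Python scripts to look and compute and a shell command to move; the robot and the scene stay as the last step left them, time stands still between calls to the robot, and variables do not carry over. Pictures are saved under pics/ and viewed, at most 10 in all, crops included, and the job is handed in when it is done.

```bash
ls; mkdir -p pics; cat > h.py <<'E'
import numpy as np,cv2
from rig import telemetry,cams,hand_in,cut_out,pinpoint,bot
from scipy.spatial.transform import Rotation as R
def cam(n):
    p=cams.camera_params(n);K=np.array(p['intrinsics'])
    if 'extrinsics' in p: return K,np.array(p['extrinsics']),p
    s=telemetry.read_state();T=np.eye(4);T[:3,:3]=R.from_quat(s['tcp_rot']).as_matrix();T[:3,3]=s['eef_pos']
    return K,T@np.array(p['tool_from_camera']),p
def ray(n,px,c=None):
    K,T,p=c or cam(n)
    d=np.linalg.inv(K)@[px[0],px[1],1];d=T[:3,:3]@[d[0],-d[1],-d[2]]
    return T[:3,3],d
def at_z(n,px,z,c=None):
    o,d=ray(n,px,c);return o+d*(z-o[2])/d[2]
def proj(n,P,c=None):
    K,T,p=c or cam(n);q=np.linalg.inv(T)@np.append(P,1);q=K@[q[0],-q[1],-q[2]];return q[:2]/q[2]
def tri(rs):
    A=np.zeros((3,3));b=np.zeros(3)
    for o,d in rs:
        d=d/np.linalg.norm(d);M=np.eye(3)-np.outer(d,d);A+=M;b+=M@o
    x=np.linalg.solve(A,b);return x,[np.linalg.norm(np.cross(x-o,d/np.linalg.norm(d))) for o,d in rs]
E
python3 - <<'E'
from h import *
np.set_printoptions(precision=3,suppress=True)
for n in('scene','top'):
    im=cams.capture(n);cv2.imwrite(f'pics/{n}0.png',im[:,:,::-1]);p=cams.camera_params(n);print(n,[k for k in p],{k:v for k,v in p.items() if k not in('intrinsics','extrinsics')},np.array(p['extrinsics'])[:3,3])
    for t in 'bar_center gauge jaw_tab cam lens bird modelling_tool'.split():
        print(t,[(np.round(d['pixel']).tolist(),round(d['confidence'],2)) for d in pinpoint(n,t)][:4])
print(bot.pinch_z,telemetry.read_state()['time'])
E
```

```text
pics
scene ['intrinsics', 'extrinsics'] {} [1.267 0.316 0.686]
bar_center [([279.0, 205.0], 0.52)]
gauge [([323.0, 182.0], 0.68), ([290.0, 220.0], 0.64), ([437.0, 233.0], 0.58)]
jaw_tab [([480.0, 216.0], 0.67), ([316.0, 203.0], 0.63), ([348.0, 168.0], 0.45)]
cam []
lens [([426.0, 270.0], 0.8)]
bird [([319.0, 315.0], 0.79)]
modelling_tool [([368.0, 230.0], 0.72)]
top ['intrinsics', 'extrinsics'] {} [ 0.445 -0.122  0.964]
bar_center [([381.0, 213.0], 0.82)]
gauge [([362.0, 213.0], 0.79), ([211.0, 272.0], 0.65), ([373.0, 302.0], 0.56)]
jaw_tab [([162.0, 268.0], 0.61), ([337.0, 317.0], 0.52), ([333.0, 216.0], 0.45)]
cam [([207.0, 185.0], 0.76), ([181.0, 180.0], 0.21)]
lens []
bird [([273.0, 110.0], 0.84)]
modelling_tool [([279.0, 239.0], 0.55)]
-0.0187 0.8
```

View pics/scene0.png

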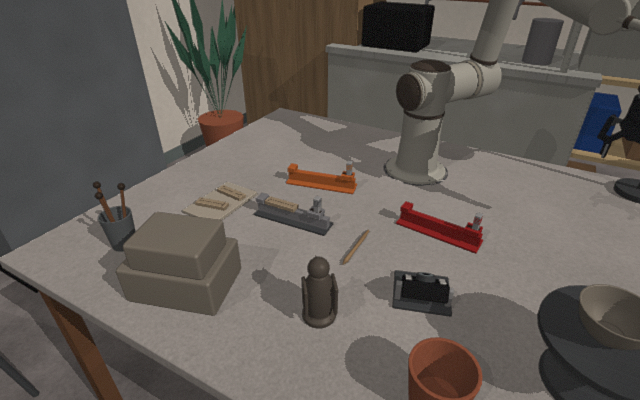

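View pics/top0.png

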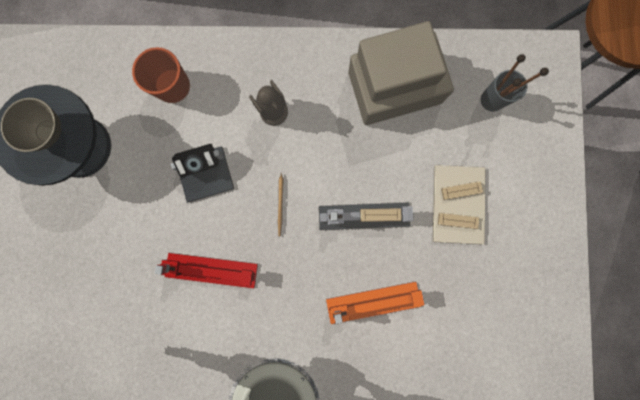

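The grey gauge (top 365,215; scene 293,213) is the one meant. The red (210,271 / 440,228) and orange (375,302 / 322,180) ones are the excluded look-alikes. The only bar in a gauge lies in the grey one at top (381,214). The two spare bars are on the batt at (460,205), and the camera is at (203,172).

```bash
python3 - <<'E'
from h import *
np.set_printoptions(precision=4,suppress=True)
ims={n:cams.capture(n) for n in('scene','top')}
t=ims['top'][130:330,150:500,::-1];s=ims['scene'][170:320,240:470,::-1]
a=cv2.resize(t,None,fx=1.9,fy=1.9,interpolation=3);b=cv2.resize(s,None,fx=2.0,fy=1.4,interpolation=3)
o=np.zeros((600,665,3),np.uint8);o[:380,:665]=a;o[385:595,:460]=b;cv2.imwrite('pics/crop.png',o)
# lines via masks
def rect(n,nm,sel):
    for d in cut_out(n,nm):
        m=d['mask'];ys,xs=np.nonzero(m)
        print(n,nm,round(d['confidence'],2),d['rect'],m.sum(),cv2.minAreaRect(np.c_[xs,ys].astype(np.float32)))
for nm in('bar_center','gauge','cam','jaw_tab','modelling_tool'): rect('top',nm,0)
print('lens',tri([ray('scene',pinpoint('scene','lens')[0]['pixel']),ray('top',(194,163))]))
for px,nm in(((333,216),'jaw_tab'),):
    d=[x['pixel'] for x in pinpoint('scene',nm)]; e=[x['pixel'] for x in pinpoint('top',nm)]
    p=min(d,key=lambda q:np.hypot(q[0]-316,q[1]-203));q=min(e,key=lambda q:np.hypot(q[0]-333,q[1]-216))
    print(p,q,tri([ray('scene',p),ray('top',q)]),at_z('top',q,.085))
for nm,z,c in(('bar_center',.046,(381,213)),('gauge',0,(362,213)),('cam',0,(207,185)),('bird',0,(273,110)),('modelling_tool',.006,(279,239))):
    for x in pinpoint('top',nm):
        if np.hypot(*(np.array(x['pixel'])-c))<25: print(nm,np.array(x['pixel']),at_z('top',x['pixel'],z))
E
```

```text
top bar_center 0.95 [361.4, 205.7, 403.4, 215.7] 503 ((381.0, 214.0), (12.0, 40.0), 90.0)
top gauge 0.77 [316.3, 198.6, 414.9, 232.1] 1864 ((365.30706787109375, 215.77317810058594), (25.5909366607666, 95.1248779296875), 87.66268920898438)
top gauge 0.69 [156.8, 251.6, 259.0, 286.1] 2399 ((205.9923095703125, 269.06158447265625), (100.96426391601562, 25.427120208740234), 7.125016689300537)
top gauge 0.64 [325.9, 281.8, 423.1, 320.8] 2396 ((375.0091552734375, 301.61578369140625), (26.387723922729492, 94.66163635253906), 78.36637115478516)
top cam 0.82 [170.6, 146.0, 231.6, 205.1] 2481 ((202.00001525878906, 171.5), (51.54512405395508, 53.44248962402344), 71.56504821777344)
top jaw_tab 0.61 [156.2, 264.8, 169.3, 272.2] 103 ((162.0, 268.0), (8.0, 12.0), 90.0)
top jaw_tab 0.4 [328.8, 210.0, 339.2, 222.4] 59 ((333.5, 215.0), (8.0, 7.0), 90.0)
top jaw_tab 0.38 [360.0, 207.7, 404.9, 217.4] 446 ((381.0, 214.0), (12.0, 40.0), 90.0)
top modelling_tool 0.6 [277.4, 174.4, 283.8, 232.3] 284 ((281.0, 203.5), (61.0, 6.0), 90.0)
lens (array([0.6001, 0.2063, 0.0792]), [np.float64(0.0017958382787558928), np.float64(0.0017958382787560264)])
[315.0, 203.9] [330.4, 215.2] (array([ 0.4819, -0.1369,  0.0819]), [np.float64(0.005158359649010723), np.float64(0.005158359649010828)]) [ 0.4793 -0.1323  0.085 ]
bar_center [381.4 214.8] [ 0.4844 -0.2598  0.046 ]
gauge [364.  213.6] [ 0.4885 -0.2212  0.    ]
cam [205.8 185.6] [0.5544 0.1993 0.    ]
bird [272.7 110.2] [0.7623 0.0275 0.    ]
modelling_tool [278.9 236.3] [ 0.4247 -0.0003  0.006 ]
```

View pics/crop.png

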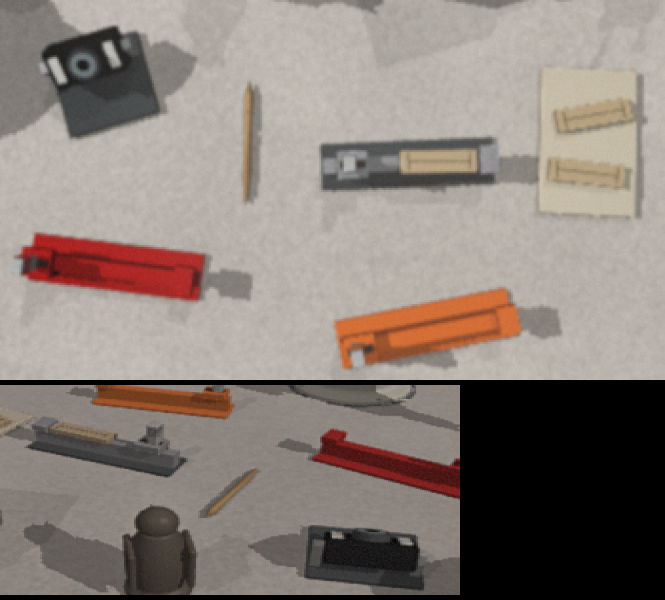

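```bash
cat >> h.py <<'E'
def delta(P,Rm):
    "shift mm and rotvec in present tool frame to reach pose"
    s=telemetry.read_state();R0=R.from_quat(s['tcp_rot'])
    return np.round(R0.inv().apply(np.array(P)-s['eef_pos'])*1000,1),np.round((R0.inv()*R.from_matrix(Rm)).as_rotvec(),3)
def down(yaw):
    "tool z down, tool y along world x rotated by yaw"
    y=np.array([np.cos(yaw),np.sin(yaw),0]);z=np.array([0,0,-1.]);return np.c_[np.cross(y,z),y,z]
E
python3 - <<'E'
from h import *
np.set_printoptions(precision=3,suppress=True)
s=telemetry.read_state();print(s['eef_pos'],R.from_quat(s['tcp_rot']).as_matrix(),s['time'])
p=cams.camera_params('wrist');print(np.array(p['tool_from_camera']),p['intrinsics'])
for yaw in(.04,.04+np.pi): print(delta([.47,.2,.36],down(yaw)),down(yaw))
E
```

```text
[0.17  0.549 0.231] [[-0.955  0.295  0.   ]
 [ 0.295  0.955 -0.   ]
 [-0.    -0.    -1.   ]] 1.55
[[-0.001  0.957  0.29   0.075]
 [ 1.     0.001  0.    -0.   ]
 [-0.     0.29  -0.957 -0.143]
 [ 0.     0.     0.     1.   ]] [[291.885   0.    318.812]
 [  0.    291.885 197.962]
 [  0.      0.      1.   ]]
(array([-390. , -245.1, -128.7]), array([0.   , 0.   , 1.231])) [[-0.04   0.999  0.   ]
 [ 0.999  0.04   0.   ]
 [ 0.     0.    -1.   ]]
(array([-390. , -245.1, -128.7]), array([-0.   ,  0.   , -1.911])) [[ 0.04  -0.999  0.   ]
 [-0.999 -0.04   0.   ]
 [ 0.     0.    -1.   ]]
```

```bash
python3 -m crank '[[-380,-280,-130,0,0,1.23,1],[-380,-280,-130,0,0,1.23,1],[-380,-280,-130,0,0,1.23,1],[-380,-280,-130,0,0,1.23,1],[-380,-280,-130,0,0,1.23,1],[-380,-280,-130,0,0,1.23,1],[-380,-280,-130,0,0,1.23,1],[-380,-280,-130,0,0,1.23,1],[-380,-280,-130,0,0,1.23,1],[-380,-280,-130,0,0,1.23,1],[-380,-280,-130,0,0,1.23,1],[-380,-280,-130,0,0,1.23,1]]'
python3 - <<'E'
from h import *
np.set_printoptions(precision=4,suppress=True)
c=cam('wrist');im=cams.capture('wrist');cv2.imwrite('pics/w1.png',im[:,:,::-1]);np.savez('w1.npz',T=c[1])
for nm,z in(('lens',.075),('cam',0),('modelling_tool',.006)):
    for d in pinpoint('wrist',nm): print(nm,d['pixel'],d['confidence'],at_z('wrist',d['pixel'],z,c))
print(telemetry.read_state()['qd'])
E
```

```text
time: 2.75
eef_pos: [0.4504, 0.1692, 0.3613]
tcp_rot: [0.693, 0.721, 0.0, -0.0]
wrist_force: [-0.6, 0.6, -0.4]
finger_gap: 0.999
gripper_force: 0.0
lens [424.0, 138.0] 0.68 [0.6003 0.2096 0.075 ]
cam [384.1, 143.4] 0.61 [0.5603 0.192  0.    ]
modelling_tool [300.6, 242.5] 0.75 [0.4219 0.004  0.006 ]
[ 0.0004 -0.0012 -0.0008 -0.0019 -0.0008 -0.0032]
```

View pics/w1.png

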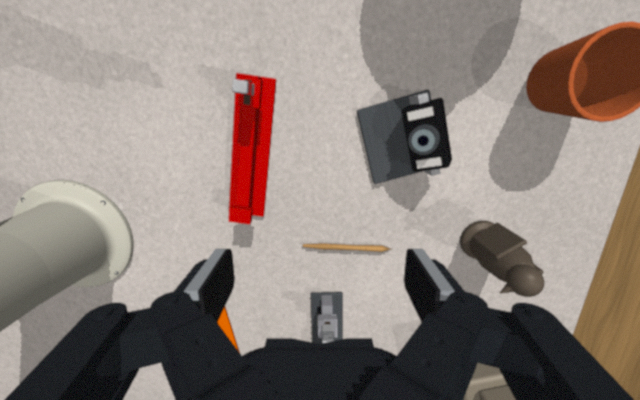

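Wrist picture: the lens is at (424,138), the light strips at (420,114) and (428,162), and the foot's near edge runs (358,110) to (376,184). Next I refine the yaw from those.

```bash
python3 - <<'E'
from h import *
np.set_printoptions(precision=4,suppress=True)
im=cv2.imread('pics/w1.png');K=cam('wrist')[0];c=(K,np.load('w1.npz')['T'],None)
m=(im[95:180,400:450].min(2)>170).astype(np.uint8)
n,l,st,ce=cv2.connectedComponentsWithStats(m)
S=[]
for i in range(1,n):
    if st[i,4]>40: p=ce[i]+[400,95];S.append(at_z('wrist',p,.075,c));print(p,st[i,4],S[-1])
for i in range(len(S)):
    for j in range(i): d=S[j]-S[i];print('yaw',np.degrees(np.arctan2(-d[0],d[1])),np.linalg.norm(d),(S[i]+S[j])/2)
a,b=at_z('wrist',(358,110),.01,c),at_z('wrist',(376,184),.01,c);d=a-b;print('foot',a,b,np.degrees(np.arctan2(-d[0],d[1])),np.linalg.norm(d))
E
```

```text
[420.3333 113.3394] 165 [0.5902 0.2434 0.075 ]
[432.2143 162.1939] 98 [0.6174 0.175  0.075 ]
[441.6581 174.9677] 155 [0.6345 0.1563 0.075 ]
yaw 21.70188957912209 0.07369035444434315 [0.6038 0.2092 0.075 ]
yaw 26.95890987948744 0.09774280359641777 [0.6123 0.1999 0.075 ]
yaw 42.449044939334385 0.0252806968879756 [0.626  0.1656 0.075 ]
foot [0.5103 0.2448 0.01  ] [0.5512 0.1228 0.01  ] 18.534573999431434 0.12868278544457254
```

```bash
python3 -m crank '[[-260,26,0,0,0,0,1],[-260,26,0,0,0,0,1],[-260,26,0,0,0,0,1],[-260,26,0,0,0,0,1],[-260,26,0,0,0,0,1],[-260,26,0,0,0,0,1],[-260,26,0,0,0,0,1],[-260,26,0,0,0,0,1]]'
python3 - <<'E'
from h import *
np.set_printoptions(precision=4,suppress=True)
c=cam('wrist');im=cams.capture('wrist');cv2.imwrite('pics/w2.png',cv2.resize(im[100:400,200:440,::-1],None,fx=2,fy=2));np.savez('w2.npz',T=c[1])
for nm,z in(('gauge',0),('bar_center',.046),('jaw_tab',.085)):
    for d in pinpoint('wrist',nm): print(nm,d['pixel'],d['confidence'],at_z('wrist',d['pixel'],z,c))
for nm,z in(('gauge',.008),('bar_center',.052)):
    for d in cut_out('wrist',nm): ys,xs=np.nonzero(d['mask']);B=cv2.boxPoints(cv2.minAreaRect(np.c_[xs,ys].astype(np.float32)));print(nm,d['confidence'],B.tolist(),[at_z('wrist',b,z,c)[:2] for b in B])
print(telemetry.read_state()['time'])
E
```

```text
time: 3.75
eef_pos: [0.4867, -0.0875, 0.3612]
tcp_rot: [0.692, 0.722, 0.0, -0.0]
wrist_force: [0.3, -0.0, -0.3]
finger_gap: 1.001
gripper_force: 0.0
gauge [194.4, 232.2] 0.76 [ 0.2595 -0.2427  0.    ]
gauge [311.9, 223.5] 0.63 [ 0.4785 -0.216   0.    ]
bar_center [315.1, 258.7] 0.85 [ 0.4869 -0.2634  0.046 ]
bar_center [304.0, 335.9] 0.32 [ 0.4719 -0.4288  0.046 ]
bar_center [487.9, 93.6] 0.32 [0.7317 0.0194 0.046 ]
jaw_tab [153.5, 199.3] 0.8 [ 0.2402 -0.1529  0.085 ]
jaw_tab [312.6, 199.9] 0.74 [ 0.479  -0.1438  0.085 ]
gauge 0.96 [[190.69656372070312, 56.64138412475586], [195.73104858398438, -3.772413730621338], [242.82070922851562, 0.15172576904296875], [237.78622436523438, 60.56552505493164]] [array([0.2814, 0.0565]), array([0.2957, 0.138 ]), array([0.3646, 0.1358]), array([0.354 , 0.0539])]
gauge 0.92 [[135.74349975585938, 183.65347290039062], [191.50210571289062, 166.75692749023438], [219.39108276367188, 258.7905578613281], [163.63247680664062, 275.6871032714844]] [array([ 0.168, -0.151]), array([ 0.268 , -0.1168]), array([ 0.3059, -0.2919]), array([ 0.1962, -0.333 ])]
gauge 0.7 [[294.0, 163.0], [331.0, 163.0], [331.0, 297.0], [294.0, 297.0]] [array([ 0.4441, -0.1029]), array([ 0.5074, -0.1003]), array([ 0.5218, -0.3672]), array([ 0.4487, -0.3703])]
bar_center 0.82 [[304.0, 228.0], [323.0, 228.0], [323.0, 282.0], [304.0, 282.0]] [array([ 0.4661, -0.2037]), array([ 0.4978, -0.2024]), array([ 0.5025, -0.3055]), array([ 0.4689, -0.3069])]
bar_center 0.28 [[331.7027282714844, 322.2161865234375], [346.7837829589844, 319.70269775390625], [349.6216125488281, 336.729736328125], [334.5405578613281, 339.24322509765625]] [array([ 0.5226, -0.3902]), array([ 0.5502, -0.3835]), array([ 0.5582, -0.4216]), array([ 0.5301, -0.4287])]
4.05
```

View pics/w2.png

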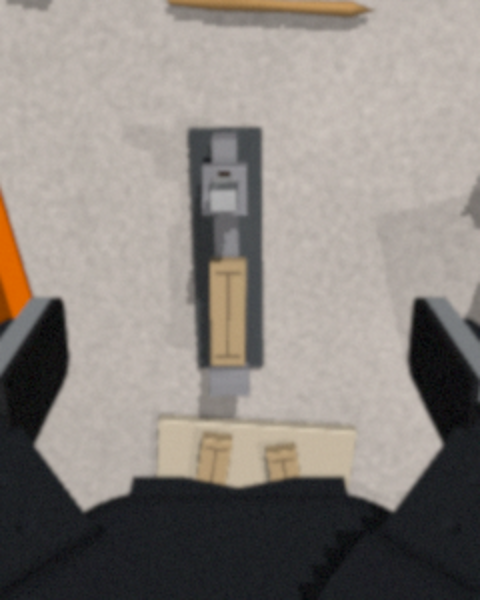

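Wrist picture (px = 200+crop/2, 100+crop/2): grey gauge plate corners are at (294.5,164) and (331,163.5), the bar spans columns 305–323 and rows 229–282, and the tab top is at (311.5,199).

```bash
python3 - <<'E'
from h import *
np.set_printoptions(precision=4,suppress=True)
c=(cam('wrist')[0],np.load('w2.npz')['T'],None)
f=lambda u,v,z:at_z('wrist',(200+u/2,100+v/2),z,c)
yw=lambda a,b:np.degrees(np.arctan2(-(a-b)[0],(a-b)[1]))
a,b=f(189,128,.008),f(198,367,.008);d,e=f(262,127,.008),f(263,366,.008)
print('plate',a,d,b,e,yw(a,b),yw(d,e),np.linalg.norm(a-d),np.linalg.norm(a-b))
p=[f(210,259,.052),f(246,258,.052),f(211,366,.052),f(246,365,.052)]
print('bar',*p,np.mean(p,0),yw((p[0]+p[1])/2,(p[2]+p[3])/2))
print('tab top',f(222,189,.101),f(222,211,.101),f(209,199,.101),f(236,199,.101))
print('jawtop',f(201,164,.056),f(246,163,.056)); print('anvil',f(203,394,.056),f(249,394,.056),f(200,368,.056))
o=np.array([.4789,-.2205,0])
E
```

```text
plate [ 0.445  -0.1046  0.008 ] [ 0.5074 -0.1011  0.008 ] [ 0.4579 -0.3393  0.008 ] [ 0.5211 -0.3355  0.008 ] 3.149048806533562 3.325737381914432 0.06258664718888644 0.2349956389337545
bar [ 0.4679 -0.2064  0.052 ] [ 0.4979 -0.2042  0.052 ] [ 0.4716 -0.3089  0.052 ] [ 0.5026 -0.3065  0.052 ] [ 0.485  -0.2565  0.052 ] 2.368588475727526
tab top [ 0.4766 -0.1308  0.101 ] [ 0.4772 -0.1474  0.101 ] [ 0.4675 -0.1387  0.101 ] [ 0.487  -0.1379  0.101 ]
jawtop [ 0.4586 -0.1241  0.056 ] [ 0.494  -0.1218  0.056 ]
anvil [ 0.4654 -0.3352  0.056 ] [ 0.5065 -0.3335  0.056 ] [ 0.4621 -0.3087  0.056 ]
```

```bash
python3 - <<'E'
from h import *
G=np.array([.4829,-.2201,0]);y=np.array([-np.sin(.056),np.cos(.056),0])
print(delta(G+y*.12+[0,0,.072],down(.056)),delta(G+y*.046+[0,0,.072],down(.056)))
E
```

```text
(array([-11.8, -11.3, 289.5]), array([ 0.   ,  0.   , -0.013])) (array([-85.8, -10.3, 289.5]), array([ 0.   ,  0.   , -0.013]))
```

```bash
python3 -m crank '[[-12,-11,50,0,0,-0.013,-1],[-12,-11,100,0,0,-0.013,-1],[-12,-11,150,0,0,-0.013,-1],[-12,-11,200,0,0,-0.013,-1],[-12,-11,245,0,0,-0.013,-1],[-12,-11,275,0,0,-0.013,-1],[-12,-11,289,0,0,-0.013,-1],[-12,-11,289,0,0,-0.013,-1]]'
python3 - <<'E'
from h import *
c=cam('wrist');im=cams.capture('wrist');cv2.imwrite('pics/w3.png',im[:,:,::-1])
G=np.array([.4829,-.2201,0]);y=np.array([-np.sin(.056),np.cos(.056),0])
print(delta(G+y*.046+[0,0,.072],down(.056)))
E
```

```text
time: 4.85
eef_pos: [0.4744, -0.1002, 0.0699]
tcp_rot: [0.688, 0.726, -0.001, -0.003]
wrist_force: [-1.2, 0.3, 0.8]
finger_gap: 0.001
gripper_force: 0.0
(array([-73.4,   0.6,  -0.4]), array([-0.002, -0.001, -0.001]))
```

View pics/w3.png

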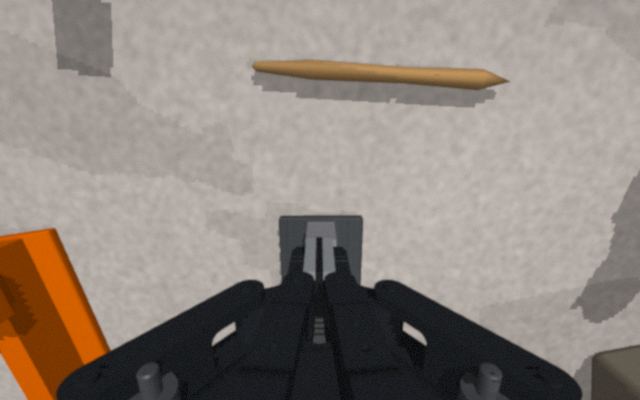

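Wrist picture: the closed fingers (column 319) are in line with the bed (column 320), behind the tab. Now the push.

```bash
python3 -m crank '[[-8,0,0,0,0,0,-1],[-16,0,0,0,0,0,-1],[-22,0,0,0,0,0,-1],[-28,0,0,0,0,0,-1],[-34,0,0,0,0,0,-1],[-40,0,0,0,0,0,-1],[-46,0,0,0,0,0,-1],[-52,0,0,0,0,0,-1],[-56,0,0,0,0,0,-1],[-56,0,0,0,0,0,-1]]'
```

```text
time: 5.9
eef_pos: [0.4793, -0.1581, 0.0722]
tcp_rot: [0.688, 0.726, -0.0, 0.0]
wrist_force: [-0.2, 1.4, 1.0]
finger_gap: 0.0
gripper_force: 1.0
```

```bash
python3 -m crank '[[-4,0,0,0,0,0,-1],[-8,0,0,0,0,0,-1],[-11,0,0,0,0,0,-1],[-11,0,0,0,0,0,-1]]'; python3 -m crank '[[-3,0,0,0,0,0,-1],[-3,0,0,0,0,0,-1]]'
```

```text
time: 6.3
eef_pos: [0.4798, -0.1687, 0.0721]
tcp_rot: [0.688, 0.726, -0.0, -0.0]
wrist_force: [1.4, 3.0, -0.2]
finger_gap: 0.001
gripper_force: 1.4
time: 6.5
eef_pos: [0.48, -0.1713, 0.0722]
tcp_rot: [0.688, 0.726, 0.0, -0.0]
wrist_force: [0.8, 4.0, 0.6]
finger_gap: 0.002
gripper_force: 2.2
```

```bash
python3 - <<'E'
from h import *
F=[]
for i in range(6):
    cams.capture('wrist');F.append(telemetry.read_state()['wrist_force'])
print(np.mean(F,0),np.std(F,0))
E
```

```text
[ 0.89075536  4.69468923 -0.2001232 ] [0.33300097 0.70352247 0.46743404]
```

```bash
python3 -m crank '[[-2,0,0,0,0,0,-1],[-4,0,0,0,0,0,-1],[-4,0,0,0,0,0,-1],[-4,0,0,0,0,0,-1]]'; python3 - <<'E'
from h import *
F=[]
for i in range(6):
    cams.capture('wrist');F.append(telemetry.read_state()['wrist_force'])
print(np.mean(F,0),telemetry.read_state()['eef_pos'])
cams.capture('top');cams.capture('scene')
im=cams.capture('top');a=cv2.resize(im[180:250,300:430,::-1],None,fx=6,fy=4,interpolation=3);cv2.imwrite('pics/t4.png',a)
E
```

```text
time: 7.2
eef_pos: [0.4801, -0.1745, 0.0722]
tcp_rot: [0.688, 0.726, 0.0, -0.001]
wrist_force: [0.7, 7.0, 1.8]
finger_gap: 0.001
gripper_force: 3.7
[0.9691943  7.76786696 1.56648226] [ 0.48011277 -0.17446711  0.0721456 ]
```

View pics/t4.png

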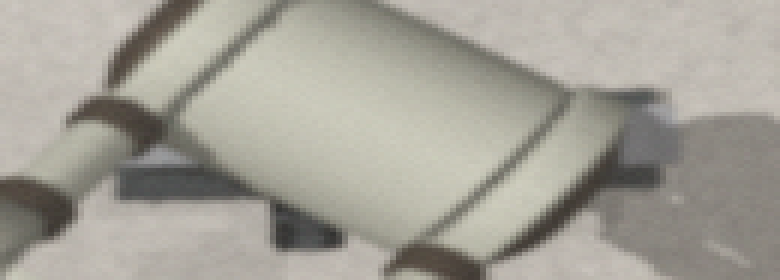

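The force rose 3.1 N over the last 3.2 mm, so the spring is loading on a stopped jaw. The TCP is at the predicted spot and the jaw presses the bar with about 5 N. Next: back off, rise and go over the bar.

```bash
python3 -m crank '[[6,0,0,0,0,0,-1],[18,0,0,0,0,0,-1],[25,0,-25,0,0,0,-1],[25,0,-75,0,0,0,-1],[0,0,-120,0,0,0,-1],[-50,0,-120,0,0,0,0.4],[-60,0,-120,0,0,0,0.4],[-60,0,-120,0,0,0,0.4]]'; python3 - <<'E'
from h import *
np.set_printoptions(precision=4,suppress=True)
c=cam('wrist');im=cams.capture('wrist');cv2.imwrite('pics/w5.png',im[:,:,::-1]);np.savez('w5.npz',T=c[1])
for nm,z in(('bar_center',.046),('jaw_tab',.085)):
    for d in pinpoint('wrist',nm): print(nm,d['pixel'],d['confidence'],at_z('wrist',d['pixel'],z,c))
print(delta([.4851,-.260,.027],down(.056)))
E
```

```text
time: 8.45
eef_pos: [0.4833, -0.237, 0.1924]
tcp_rot: [0.689, 0.725, -0.0, 0.0]
wrist_force: [-0.3, 1.1, 0.5]
finger_gap: 0.505
gripper_force: 0.0
bar_center [319.3, 207.5] 0.9 [ 0.4844 -0.2612  0.046 ]
jaw_tab [320.7, 137.2] 0.91 [ 0.4817 -0.1855  0.085 ]
(array([-26.3,   0.9, 164.3]), array([-0.002, -0.001, -0.001]))
```

View pics/w5.png

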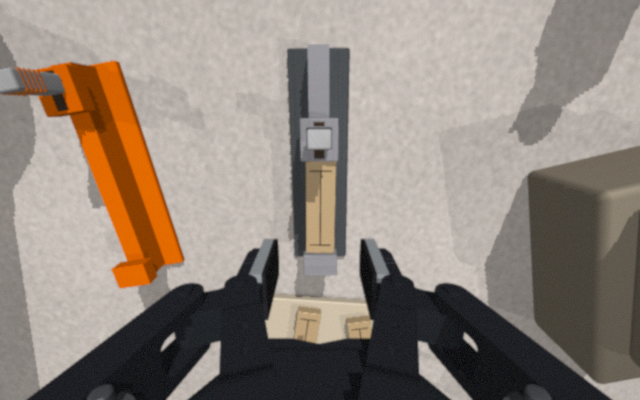

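Wrist picture: the jaw stands against the bar (junction at row 162) and the bar meets the anvil at row 253. Tab and bar are where predicted. Now I descend and grip.

```bash
python3 -m crank '[[-25,0.5,40,0,0,0,0.3],[-25,0.5,80,0,0,0,0.3],[-25,0.5,115,0,0,0,0.3],[-25,0.5,140,0,0,0,0.3],[-25,0.5,155,0,0,0,0.3],[-25,0.5,163,0,0,0,0.3],[-25,0.5,163,0,0,0,0.3],[-25,0.5,163,0,0,0,-1],[-25,0.5,163,0,0,0,-1],[-25,0.5,163,0,0,0,-1],[-25,0.5,163,0,0,0,-1],[-25,0.5,163,0,0,0,-1]]'
```

```text
time: 9.8
eef_pos: [0.4866, -0.2611, 0.0311]
tcp_rot: [0.688, 0.726, 0.0, 0.002]
wrist_force: [-0.8, 1.2, 6.8]
finger_gap: 0.339
gripper_force: 60.2
```

```bash
python3 -m crank '[[0,0,-4,0,0,0,-1],[0,0,-10,0,0,0,-1],[0,0,-18,0,0,0,-1],[0,0,-30,0,0,0,-1],[0,0,-55,0,0,0,-1],[0,0,-85,0,0,0,-1],[0,0,-120,0,0,0,-1],[0,0,-160,0,0,0,-1],[0,0,-200,0,0,0,-1],[0,0,-220,0,0,0,-1],[0,0,-220,0,0,0,-1]]'; python3 - <<'E'
from h import *
np.set_printoptions(precision=4,suppress=True)
c=cam('wrist');im=cams.capture('wrist');cv2.imwrite('pics/w6.png',im[:,:,::-1])
for nm,z in(('bar_center',.27),('jaw_tab',.085)):
    for d in pinpoint('wrist',nm): print(nm,d['pixel'],d['confidence'],at_z('wrist',d['pixel'],z,c))
s=telemetry.read_state();print(s['eef_pos'],s['finger_gap'])
psi=np.radians(18.3);x=np.array([np.cos(psi),np.sin(psi),0]);zl=-.5*x+[0,0,.866];y=np.cross(zl,[0,0,1]);y=np.array([-np.sin(psi),np.cos(psi),0])
V=np.array([.600,.2085,.075])+.12*zl;print('view',V)
z=-zl;ty=np.cross(z,y);Rm=np.c_[y,ty,z];print(Rm,np.linalg.det(Rm))
print('final',delta(V+.0187*z,Rm),'above',delta(V+.0187*z-.10*z,Rm), V+.0187*z)
E
```

```text
time: 10.9
eef_pos: [0.487, -0.2613, 0.2542]
tcp_rot: [0.688, 0.726, 0.0, 0.004]
wrist_force: [0.4, -0.2, -0.6]
finger_gap: 0.34
gripper_force: 59.5
bar_center [319.3, 268.1] 0.97 [ 0.4867 -0.2615  0.27  ]
jaw_tab [72.2, 59.3] 0.95 [ 0.2422 -0.1546  0.085 ]
jaw_tab [320.1, 105.9] 0.77 [ 0.4846 -0.1847  0.085 ]
[ 0.4846 -0.2595  0.2477] 0.33409648455688634
view [0.543  0.1897 0.1789]
[[-0.314   0.8222  0.4747]
 [ 0.9494  0.2719  0.157 ]
 [ 0.      0.5    -0.866 ]] 0.999956
final (array([447.6,  91.8,  85.8]), array([-0.522,  0.067, -0.26 ])) above (array([434.7,  43.3,  -0.8]), array([-0.522,  0.067, -0.26 ])) [0.5519 0.1926 0.1627]
```

View pics/w6.png

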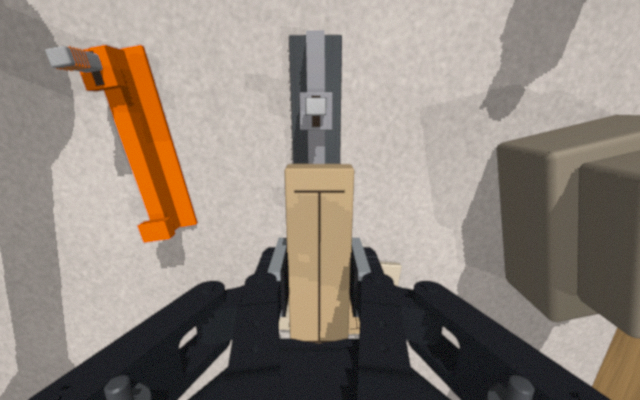

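Wrist picture: the bar is held square between the pads (centre column 319), the jaw stayed (tab at 316,106, unchanged in world), and the gauge is empty. Carrying it to the camera.

```bash
python3 -m crank '[[30,3,0,0,0,0,-1],[75,8,0,-0.05,0.01,-0.03,-1],[120,12,0,-0.15,0.02,-0.07,-1],[165,17,0,-0.25,0.03,-0.12,-1],[210,21,0,-0.35,0.045,-0.17,-1],[255,26,0,-0.45,0.06,-0.22,-1],[300,30,0,-0.522,0.067,-0.26,-1],[345,34,0,-0.522,0.067,-0.26,-1],[385,38,0,-0.522,0.067,-0.26,-1],[415,42,0,-0.522,0.067,-0.26,-1],[434,43,0,-0.522,0.067,-0.26,-1],[434,43,0,-0.522,0.067,-0.26,-1]]'; python3 - <<'E'
from h import *
psi=np.radians(18.3);x=np.array([np.cos(psi),np.sin(psi),0]);zl=-.5*x+[0,0,.866];y=np.array([-np.sin(psi),np.cos(psi),0])
V=np.array([.600,.2085,.075])+.12*zl;z=-zl;Rm=np.c_[y,np.cross(z,y),z]
print(delta(V+.016*z,Rm),telemetry.read_state()['joint_pos'])
c=cam('wrist');im=cams.capture('wrist');cv2.imwrite('pics/w7.png',im[:,:,::-1])
for d in pinpoint('wrist','lens'): print(d['pixel'],d['confidence'],at_z('wrist',d['pixel'],.075,c))
print([(d['pixel'],d['confidence']) for d in pinpoint('wrist','bar_center')])
E
```

```text
time: 12.25
eef_pos: [0.5029, 0.1776, 0.2463]
tcp_rot: [0.564, 0.785, 0.208, 0.15]
wrist_force: [0.6, -0.3, -1.0]
finger_gap: 0.336
gripper_force: 59.5
(array([-1.3,  2.9, 95.3]), array([-0.004, -0.001,  0.004])) [ 0.02705693 -0.36524892  2.12998521  0.18764154  0.88463326 -0.37934307]
[321.4, 174.8] 0.85 [0.59894895 0.20887111 0.075     ]
[([316.3, 269.7], 0.86)]
```

```bash
python3 -m crank '[[0,1,25,0,0,0,-1],[-1,2,50,0,0,0,-1],[-1,2,75,0,0,0,-1],[-1,2,90,0,0,0,-1],[-1,2,95,0,0,0,-1],[-1,2,95,0,0,0,-1],[-1,2,95,0,0,0,-1],[-1,2,95,0,0,0,-1]]'; python3 - <<'E'
from h import *
psi=np.radians(18.3);x=np.array([np.cos(psi),np.sin(psi),0]);zl=-.5*x+[0,0,.866];y=np.array([-np.sin(psi),np.cos(psi),0])
V=np.array([.600,.2085,.075])+.12*zl;z=-zl;Rm=np.c_[y,np.cross(z,y),z]
print(delta(V+.016*z,Rm))
a=cams.capture('scene');b=cams.capture('top')
px={n:max(pinpoint(n,'bar_center'),key=lambda d:-np.hypot(*(np.array(d['pixel'])-proj(n,V))),default=None) for n in('scene','top')}
print({n:(p and p['pixel'],proj(n,V)) for n,p in px.items()})
o=np.zeros((600,800,3),np.uint8);o[:300]=cv2.resize(a[150:310,200:520],(800,300));o[300:]=cv2.resize(b[100:260,120:440],(800,300));cv2.imwrite('pics/f.png',o[:,:,::-1])
E
```

```text
time: 13.2
eef_pos: [0.5526, 0.1894, 0.1693]
tcp_rot: [0.565, 0.783, 0.21, 0.154]
wrist_force: [-0.4, 0.5, -0.7]
finger_gap: 0.338
gripper_force: 59.5
(array([ 3.3, -3. ,  3.2]), array([0.003, 0.003, 0.001]))
{'scene': ([429.0, 220.2], array([431.80595847, 220.80461172])), 'top': ([182.6, 177.4], array([183.05718148, 181.10530462]))}
```

View pics/f.png

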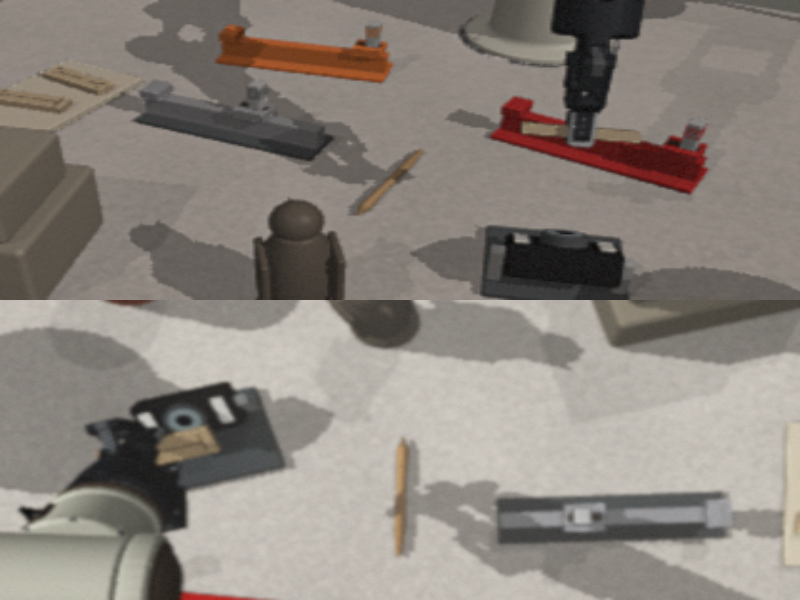

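Final picture: the bar is at scene (429,220) and top (183,177), within about 4 px of the predicted view point. It lies parallel to the head, and the jaw is still at the bar's length. One small correction, then hand in.

```bash
python3 -m crank '[[1,-1,2,0,0,0,-1],[1,-1,2,0,0,0,-1],[1,-1,2,0,0,0,-1],[1,-1,2,0,0,0,-1],[1,-1,2,0,0,0,-1]]'; python3 -c "
from rig import hand_in
print(hand_in())"
```

```text
time: 13.9
eef_pos: [0.552, 0.1907, 0.1659]
tcp_rot: [0.565, 0.783, 0.209, 0.153]
wrist_force: [0.2, 0.0, -0.4]
finger_gap: 0.335
gripper_force: 59.5
the job is handed in; nothing more can be done
None
```

The job is handed in, with no verdict returned: the jaw was pressed shut on the bar and left standing there, and the gripper holds the bar at the view point 120 mm in front of the lens, at 13.9 s of the 48 s allowed.

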